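Bung-up and snap the cask shut

TASK

Turn the small oak cask in its rack, by the rack's hand crank only and never by pushing the cask itself, until its steel neck points straight up. Then fetch the steel snap cap and press it straight down over the neck, without ramming it, until it clicks, and keep pressing firmly so that the rubber seal stays squeezed: finish while still holding the cap down with the gripper, do not let go. Leave the bottles, the glass, the jug and the other loose things where they stand.

Things in the scene. Friction and masses are not known exactly. Their poses are not given: they have to be found in the camera images.
- crank (a joint): turn of the hand crank about its upright shaft, rad, grows clockwise seen from above, stops at 0 and 17.5. A worm gear turns the cask 1/8 as far: at 0 the neck lies level, pointing away from the robot; at 12.8 it points straight up; so about one and a half to two full clockwise turns are needed. It stays where it is left; turning takes about 3 N at the grip
- crank_axis (a point): point on the crank's upright shaft, at the level of the crank arm, 172 mm above the table
- crank_grip (a point): middle of the crank's wooden grip, 195 mm above the table: an upright round handle, 20 mm thick, 44 mm tall (173 to 217 mm above the table), 45 mm out from the shaft, that spins freely on its pin. The crank arm beneath it is 8 mm thick. The shaft stands 80 mm beyond the cask's left end
- neck (a point): centre of the flat steel shoulder at the foot of the cask's steel neck, 95 mm from the cask's axle, midway along the cask; its z axis runs outward along the neck. The neck is a steel post 23 mm thick that ends 29 mm beyond this point, its last 8 mm tapering to 14 mm
- neck_tip (a point): centre of the neck's free end, 29 mm beyond the shoulder. Three sprung catch balls stand 4 mm proud of the post, centred 18 mm beyond the shoulder. The cap's rim meets them about 24 mm above the shoulder; pushing it over them takes 5 to 12 N, then the force falls away and turns into a pull (the click) with the rim 15 to 8 mm above the shoulder; the seal comes after that
- seal (a joint): how far the black rubber seal ring (45 mm across, on the shoulder round the neck's foot) is squeezed, m: 0 free, its top 5 mm above the shoulder; 0.0045 fully. It is sprung: 1 N to start, then 2.5 N per mm
- cask: the small oak cask (170 mm diameter, 240 mm long, lying on a level axle 115 mm above the table in a wood and steel rack) with its steel neck, catches and seal; origin at the middle of its axle, y along the axle, z along the neck. At the start the neck leans far over, away from the robot
- cap: the steel snap cap: a plain cylinder 42 mm across, 37 mm tall, flat closed top, a dark line round it near its foot; origin at the centre of its open underside, z up. It stands open side down on the table to the robot's left or right. Bore 26 mm for the first 6 mm, 34 mm above; inside depth 32 mm; it fits over the neck with 1.5 mm play all round. About 70 g
- bung: plain wooden tapered bung, 50 mm across at the top and 42 mm tall, a bystander on the other side of the rack from the cap; origin at the centre of its underside
- half_bottle: small standing wine bottle, 60 mm across, 235 mm tall, bystander; origin under its middle
- tall_bottle: standing wine bottle, 74 mm across, 300 mm tall, bystander; origin under its middle
- glass: stemmed wine glass, 72 mm across, 165 mm tall, bystander; origin under its foot
- stopper: bottle cork standing on end, 24 mm across, 45 mm tall, bystander; origin under its middle
- mallet: wooden mallet lying between robot and rack, 240 mm long, about 40 mm high, bystander
- jug: white ceramic mug with a handle, 84 mm across, 110 mm tall, bystander; origin under its middle
Not all that is in view belongs to the job. There is more than one size of the cap; the job needs the largest.

How it is judged:
On the way:
1. the cask is cranked round until its neck points straight up (within 0.09 rad) (angle between neck's own z axis and vertical below 0.09 rad), for 0.3 s.
At the end, for the whole second after the job is handed in: Neck within 0.1 rad of upright; cap snapped on: rim within 4.5 mm of the steel shoulder, centred within 4 mm, straight within 0.1 rad; seal squeezed over 1 mm; gripper still on the cap (over 2 N), pressing it onto the cask with over 3 N, at rest, through the last second (angle between neck's own z axis and vertical below 0.1 rad and z of cap in the frame of neck below 0.0045 m and horizontal distance between cap and neck below 0.004 m and angle between the z axis of cap and the z axis of neck, either way round below 0.1 rad and value of joint seal above 0.001 m and contact force between cap and cask above 3 N and contact force between the fingers and cap above 2 N and linear speed of cap below 0.02 m/s); the arm keeps its last pose, push and grip.
It fails at once if the cask is pushed by the robot directly (over 6 N) (contact force between any of the arm, the fingers and cask above 6 N).
It fails at once if the cap is rammed onto the cask with over 60 N (contact force between cap and cask above 60 N).
It fails at once if a bystander is moved by more than 40 mm (distance of any of bung, half_bottle, tall_bottle, glass, stopper, mallet, jug from where it was at the start of the episode above 0.04 m).
It also fails if it takes over 72 s, if anything falls off the work surface, if the arm or the gripper's body presses on something with over 40 N, if the wrist force passes 120 N, or if a joint passes its speed limit or range.

ROBOT

A 7-joint arm with a two-finger parallel gripper is mounted at the origin on the work surface. World frame = base frame: x ahead of the robot, y to its left, z up, the work surface at z = 0. Lengths are in m, angles in rad, forces in N, time in s.
With the tool pointing down it reaches from about 0.4 to 0.85 m from the base axis. Payload 6.9 kg.
Tool frame: the origin (TCP) lies midway between the tips of the shut fingers; the grasp point (between the pads) lies 19 mm behind it; z points along the fingers, y is the line along which they close (so a half turn about z gives the same grasp; the last joint's range is limited). The gripper opens to 85 mm and grips with 20 to 120 N. Pads are 22 mm wide; open, the fingers measure 114 mm over their backs; the gripper's body (76 mm by 85 mm) begins 54 mm behind the grasp point. The pads swing forward as they close: fully open they stand 13 mm farther back than shut.
Start: joints at [-1.046, 0.507, -0.238, 1.5, 0.126, 1.149, -0.155], TCP at [0.254, 0.571, 0.231] pointing down, gripper open.
Joint ranges: [-3.08, 3.08], [-0.24, 2.05], [-1.43, 1.35], [0, 2.5], [-1.52, 4.66], [0.17, 1.96], [-2.89, 2.89]. Speed limits (rad/s): [2.39, 2.39, 3.14, 3.14, 3.14, 3.14, 3.14].

INTERFACE

Orientations are given as a unit quaternion [w, x, y, z].
In Python, from station import ctrl, eyes, ticket gives the robot as it stands.
- The arm moves only by the tool apply_moves, never from a script. Its argument "series" is a list of rows, each a list of 2 entries, a list of its own where there are three numbers: the shift along the world's x, y, z scaled (see below), then the turn about the world's z scaled (see below). A call has 1 to 12 rows; each row shifts and turns the commanded pose from where the row before left it; what a row does not reach is not made up. The controller multiplies each number of a shift by 2.5 cm and each number of a turn by 0.12 rad. A row lasts 1/12 s, in which the tool goes at most 41.7 mm and 7.16 degrees, less where a joint would pass 70% of its speed; a pose out of reach is approached as far as the arm can. A call with a number of a shift or a turn outside -1 to 1 is refused whole. A call with a gripper value outside its range is refused whole. "jaw" is the opening, from -1 (shut) to 1 (fully open), set as the call begins (left out, the last holds). The fingers move at their own pace and stop on an object; the grip force is fixed at half the most. Time passes only in rows, so rows that do not move let the fingers close. It gives the time, the measured TCP pose, the force, the opening and the grip force at its end, in the units of the state.
- ctrl.get_state(): the state, without advancing time (a new reading comes with each control period).
- eyes.read_camera(name): name is "scene" or "top" or "wrist"; returns the picture (384x512x3 uint8, red, green, blue); there is no depth.
- eyes.get_calibration(name): a dict with "K" (3x3 intrinsics, pixels), "rvec" (rotation vector, rad) and "tvec" (3), from world to camera coordinates, as OpenCV has them; the wrist camera has in their place "tool_from_camera" (4x4, takes a point from camera to tool coordinates, whose origin is the TCP and whose axes are the flange's). Camera axes: x right, y down, z forward; pixel columns grow to the right and rows downward; lengths in m; the calibration is good to about 2 mm. A picture is of the moment at which its call begins: read the wrist's pose just before it. get_calibration takes no time and is no camera call.
- ticket.job_done(): hands the job in; it is judged then, once.
The state is a dict: "time_s": time; "joints": joint angles; "qd": joint speeds; "tau": joint torques, N m; "position": TCP position; "orientation": TCP orientation; "ft_force": force on the tool from outside, world axes, zero at the start; "torque": the same for the moment, N m; "gripper_width": finger opening in m; "grasp_force": force on a finger pad.
Only numpy, scipy, OpenCV 4.12 (cv2) and the standard library are available. Lean on these libraries where they do the work, as an engineer would, in place of code of your own. Each camera call takes 0.05 s, during which the arm holds its last target. There are 200 camera calls.

## Working session

There is one attempt and no reset: what is moved stays moved. The work goes in short steps, Python scripts to look and compute and a tool call to move; the robot and the scene stay as the last step left them, time stands still between calls to the robot, and variables do not carry over. Pictures are saved under pics/ and viewed, at most 10 in all, crops included, and the job is handed in when it is done.

Besides the shell and the picture viewer there is one more tool, called after "Call:" as name(argument=value, ...) on one line, values as JSON. apply_moves: Moves the arm, as the interface text tells. Its arguments: {"type":"object","properties":{"series":{"type":"array","items":{"type":"array"}},"jaw":{"type":"number"}},"required":["series"]}

```bash
mkdir -p pics; ls; python3 - <<'E'
from station import ctrl, eyes, ticket
import cv2,json,numpy as np
for n in ("scene","top"):
    cv2.imwrite(f"pics/{n}0.png",eyes.read_camera(n)[:,:,::-1])
    c=eyes.get_calibration(n);R=cv2.Rodrigues(np.array(c["rvec"]))[0];print(n,c["K"],-R.T@np.array(c["tvec"]).ravel())
print(ctrl.get_state()); print(eyes.get_calibration("wrist"))
E
```

```text
pics
scene [[458.07192524   0.         259.23583541]
 [  0.         458.07192524 187.94357073]
 [  0.           0.           1.        ]] [ 1.29649808 -0.68762841  1.16920695]
top [[378.63762131   0.         253.07240539]
 [  0.         378.63762131 192.50696509]
 [  0.           0.           1.        ]] [0.30333653 0.0234528  1.3836871 ]
{'time_s': 0.1, 'joints': array([-1.04650384,  0.50828754, -0.23754735,  1.50104844,  0.12573715,
        1.14890538, -0.15480772]), 'qd': array([-9.14405540e-04, -1.29317834e-03,  4.22240133e-05, -5.41450092e-04,
        3.12498444e-03, -2.65560544e-04, -2.75216740e-04]), 'tau': array([-4.48657607e-03, -6.21838260e+01, -2.19411023e+00, -2.50200641e+01,
        1.27026983e-02,  7.87271565e-03,  5.93087606e-06]), 'position': array([0.25404462, 0.57053717, 0.23049081]), 'orientation': array([-1.45564898e-04,  2.07852237e-01,  9.78159886e-01, -8.14399154e-04]), 'ft_force': array([-0.15107701, -0.36572974, -1.05771284]), 'torque': array([-0.02358728,  0.02636728, -0.03750965]), 'grasp_force': 0.0, 'gripper_width': 0.08514548918166238}
{'K': array([[327.77784948,   0.        , 255.53421692],
       [  0.        , 327.77784948, 193.82697021],
       [  0.        ,   0.        ,   1.        ]]), 'tool_from_camera': array([[ 1.57873945e-04, -9.56437289e-01, -2.91937816e-01,
         7.39619118e-02],
       [ 9.99998836e-01, -2.91991298e-04,  1.49739124e-03,
         4.88532656e-04],
       [-1.51740412e-03, -2.91937712e-01,  9.56436129e-01,
        -1.42251677e-01],
       [ 0.00000000e+00,  0.00000000e+00,  0.00000000e+00,
         1.00000000e+00]])}
```

View pics/scene0.png

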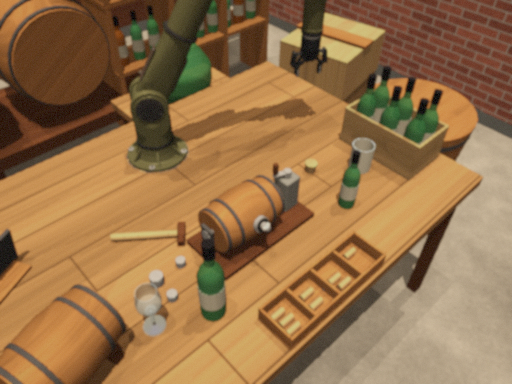

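View pics/top0.png

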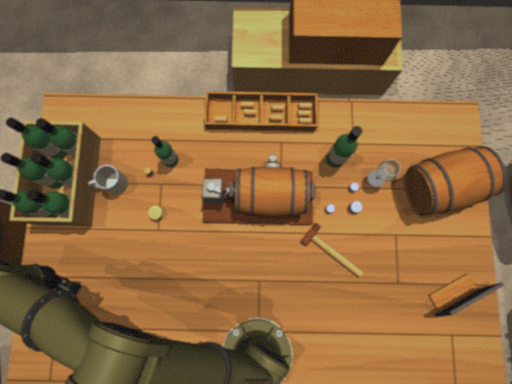

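The scene picture shows the cask at (245,215), the crank on the gear block at (280,180), and caps at (157,277), (181,261) and (173,294). In the top picture the crank is at (212,188), the neck at (272,160), and the caps at (356,207), (330,208) and (354,187). I'll zoom in on these.

```bash
cat > h.py <<'E'
from station import ctrl, eyes, ticket
import cv2,numpy as np
from scipy.spatial.transform import Rotation as Rn
def cam(n,st=None):
    c=eyes.get_calibration(n);K=np.array(c["K"])
    if n=="wrist":
        st=st or ctrl.get_state();q=st["orientation"];T=np.eye(4);T[:3,:3]=Rn.from_quat([q[1],q[2],q[3],q[0]]).as_matrix();T[:3,3]=st["position"]
        M=np.linalg.inv(T@np.array(c["tool_from_camera"]));return K,M[:3,:3],M[:3,3]
    return K,cv2.Rodrigues(np.array(c["rvec"]))[0],np.array(c["tvec"]).ravel()
def ray(C,p):
    K,R,t=C;o=-R.T@t;d=R.T@np.linalg.inv(K)@np.array([p[0],p[1],1.]);return o,d/np.linalg.norm(d)
def plane(C,p,z):
    o,d=ray(C,p);return o+d*(z-o[2])/d[2]
def tri(C1,p1,C2,p2):
    o1,d1=ray(C1,p1);o2,d2=ray(C2,p2);s=np.linalg.lstsq(np.c_[d1,-d2],o2-o1,rcond=None)[0]
    a,b=o1+s[0]*d1,o2+s[1]*d2;return (a+b)/2,np.linalg.norm(a-b)
def proj(C,X):
    K,R,t=C;p=K@(R@np.array(X)+t);return p[:2]/p[2]
E
python3 - <<'E'
import cv2,numpy as np
t=cv2.imread("pics/top0.png");s=cv2.imread("pics/scene0.png")
z=lambda i,x,y,w,h:cv2.resize(i[y:y+h,x:x+w],(400,300),interpolation=cv2.INTER_CUBIC)
m=np.vstack([np.hstack([z(t,195,165,60,45),z(t,315,170,80,60)]),np.hstack([z(s,250,155,80,60),z(s,130,245,80,60)])])
cv2.imwrite("pics/m1.png",m)
E
```

```text
(no output)
```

View pics/m1.png

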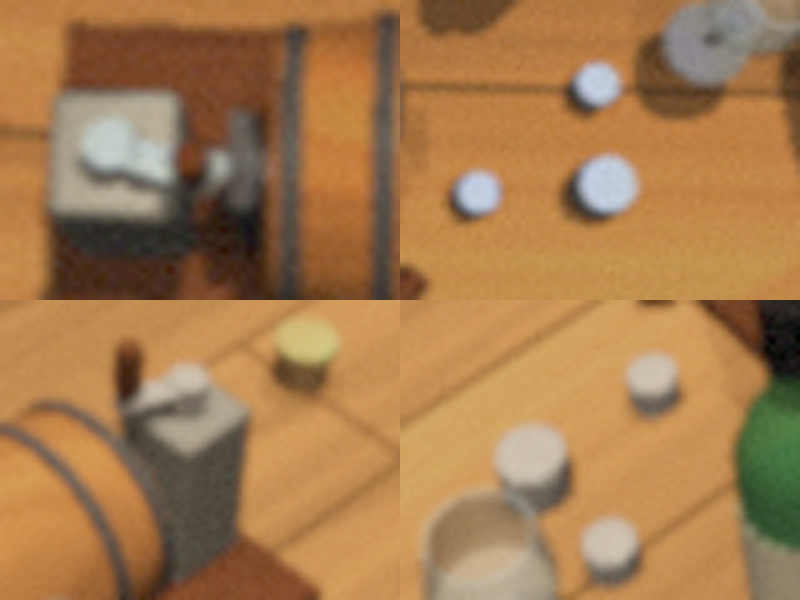

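Mosaic: in the top view, the crank hub is at about (211,187), the brown grip at about (223,190), and the largest cap's top at about (356,207). In the scene view, the hub is at (287,171), the upright brown grip at (275.5,169), and the cap top at (156,276). Next I'll triangulate these.

```bash
python3 - <<'E'
from h import *
T,S=cam("top"),cam("scene")
np.set_printoptions(precision=4,suppress=True)
u=lambda x,y,x0,y0,s:((x+.5)/s-.5+x0,(y+.5)/s-.5+y0)
hubT=u(107,145,195,165,20/3);grT=u(190,165,195,165,20/3);capT=u(207,185,315,170,5)
hubS=u(188,80,250,155,5);gr=u(129,70,250,155,5);capS=u(132,155,130,245,5)
for n,a,b in(("hub",hubT,hubS),("grip",grT,gr),("cap",capT,capS)):print(n,a,b,tri(T,a,S,b))
print("hub@.18",plane(T,hubT,.18),plane(S,hubS,.18));print("grip",plane(T,grT,.21),plane(S,gr,.195));print("cap",plane(T,capT,.037),plane(S,capS,.037))
# subpixel cap in top
for n,p in (("top",capT),("scene",capS)):
    I=cv2.imread(f"pics/{n}0.png").astype(int);x,y=map(int,np.round(p));w=12
    h=cv2.cvtColor(I[y-w:y+w+1,x-w:x+w+1].astype('uint8'),cv2.COLOR_BGR2HSV)
    m=((h[...,1]<70)&(h[...,2]>140)).astype('uint8');k,l,s,c=cv2.connectedComponentsWithStats(m);print(n,[(s[i,4],s[i,2:4],c[i]+[x-w,y-w]) for i in range(1,k)])
print("neck T",plane(T,(272,160),.16))
# scan box/ cask features for rack axis: outline of base
I=cv2.imread("pics/top0.png");h=cv2.cvtColor(I,cv2.COLOR_BGR2HSV)
print(plane(T,(203,169),.02),plane(T,(313,169),.02),plane(T,(203,223),.02),plane(T,(313,223),.02))
E
```

```text
hub (210.625, 186.325) (287.2, 170.6) (array([0.5511, 0.1615, 0.1734]), np.float64(0.002332847970696964))
grip (223.075, 189.325) (275.4, 168.6) (array([0.5373, 0.1189, 0.1979]), np.float64(0.0016524284002647572))
cap (356.0, 206.6) (156.0, 275.6) (array([ 0.5159, -0.3483,  0.0348]), np.float64(5.151134600732202e-05))
hub@.18 [0.5505 0.1617 0.18  ] [0.5556 0.1548 0.18  ]
grip [0.5354 0.1186 0.21  ] [0.5346 0.1205 0.195 ]
cap [ 0.5155 -0.3477  0.037 ] [ 0.5174 -0.349   0.037 ]
top [(np.int32(109), array([12, 12], dtype=int32), array([356.156 , 206.2661]))]
scene [(np.int32(139), array([14, 15], dtype=int32), array([155.4388, 276.0791])), (np.int32(4), array([2, 2], dtype=int32), array([155.5, 287.5]))]
neck T [ 0.6485 -0.0376  0.16  ]
[0.6484 0.2109 0.02  ] [ 0.6564 -0.1971  0.02  ] [0.4477 0.2022 0.02  ] [ 0.4553 -0.1949  0.02  ]
```

Call:
apply_moves(series=[[[0.6,-0.95,1],-0.8],[[0.6,-0.95,1],-0.8],[[0.6,-0.95,1],-0.8],[[0.6,-0.95,0.8],-0.8],[[0.6,-0.95,0],-0.8],[[0.6,-0.95,0],-0.8],[[0.6,-0.95,0],-0.8],[[0.6,-0.95,0],-0.8],[[0.6,-0.95,0],-0.8],[[0.6,-0.95,0],-0.8],[[0.6,-0.95,0],-0.8],[[0.6,-0.95,0],-0.8]], jaw=1)

```text
time_s: 1.1
position: [0.4345, 0.2846, 0.326]
orientation: [-0.0, 0.709, 0.705, -0.0]
ft_force: [1.3, 0.5, 0.3]
gripper_width: 0.0853
grasp_force: 0.0
```

Call:
apply_moves(series=[[[0.6,-0.95,0],0],[[0.6,-0.95,0],0],[[0.6,-0.95,0],0],[[0.6,-0.95,0],0],[[0.6,-0.95,0],0],[[0.4,-0.95,0],0],[[0,0,0],0],[[0,0,0],0]])

```text
time_s: 1.77
position: [0.5195, 0.1418, 0.3259]
orientation: [-0.0, 0.708, 0.706, -0.001]
ft_force: [0.1, 0.5, 0.4]
gripper_width: 0.0857
grasp_force: 0.0
```

```bash
python3 - <<'E'
from h import *
st=ctrl.get_state();I=eyes.read_camera("wrist");C=cam("wrist",st)
cv2.imwrite("pics/w1.png",I[:,:,::-1])
print(proj(C,[.537,.119,.217]),proj(C,[.551,.161,.18]))
E
```

```text
[276.15053775 218.46087876] [290.0855987  159.21111115]
```

View pics/w1.png

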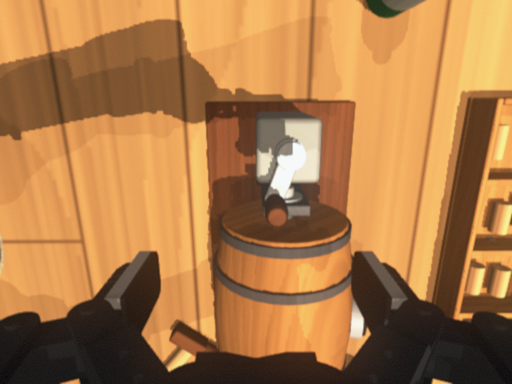

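The wrist view shows the grip top at (277,216) and the hub at (291,153). That is about 2 mm from the prediction, so the grip is at about (0.538, 0.121). I'll descend over it and close.

Call:
apply_moves(series=[[[0.37,-0.4,-0.5],0],[[0.37,-0.43,-0.8],0],[[0,0,-0.8],0],[[0,0,-0.8],0],[[0,0,-0.8],0],[[0,0,-0.8],0],[[0,0,-0.7],0],[[0,0,-0.4],0],[[0,0,0],0],[[0,0,0],0]])

```text
time_s: 2.65
position: [0.5375, 0.1236, 0.1864]
orientation: [-0.0, 0.707, 0.708, -0.0]
ft_force: [-0.3, -0.7, 1.3]
gripper_width: 0.0854
grasp_force: 0.0
```

Call:
apply_moves(series=[[[0,0,0],0],[[0,0,0],0],[[0,0,0],0],[[0,0,0],0],[[0,0,0],0],[[0,0,0],0],[[0,0,0],0],[[0,0,0],0]], jaw=-1)

```text
time_s: 3.32
position: [0.5377, 0.1225, 0.1869]
orientation: [0.0, 0.707, 0.707, 0.0]
ft_force: [-1.9, -0.7, 6.5]
gripper_width: 0.0181
grasp_force: 58.6
```

```bash
python3 -c "
import numpy as np
p=np.deg2rad(252.1)-np.arange(25)*np.pi/12
d=np.diff(np.c_[np.cos(p),np.sin(p)],axis=0)*.045/.025
print(np.round(d,2).tolist())"
```

```text
[[-0.42, 0.2], [-0.36, 0.3], [-0.27, 0.39], [-0.16, 0.44], [-0.04, 0.47], [0.08, 0.46], [0.2, 0.42], [0.3, 0.36], [0.39, 0.27], [0.44, 0.16], [0.47, 0.04], [0.46, -0.08], [0.42, -0.2], [0.36, -0.3], [0.27, -0.39], [0.16, -0.44], [0.04, -0.47], [-0.08, -0.46], [-0.2, -0.42], [-0.3, -0.36], [-0.39, -0.27], [-0.44, -0.16], [-0.47, -0.04], [-0.46, 0.08]]
```

Call:
apply_moves(series=[[[-0.42,0.2,0],0],[[-0.36,0.3,0],0],[[-0.27,0.39,0],0],[[-0.16,0.44,0],0],[[0,0,0],0],[[0,0,0],0]])

```text
time_s: 3.82
position: [0.5073, 0.1591, 0.1869]
orientation: [-0.001, 0.706, 0.708, 0.001]
ft_force: [-0.7, 2.9, 6.6]
gripper_width: 0.0176
grasp_force: 60.2
```

Call:
apply_moves(series=[[[-0.04,0.47,0],0],[[0.08,0.46,0],0],[[0.2,0.42,0],0],[[0.3,0.36,0],0],[[0,0,0],0],[[0,0,0],0]])

```text
time_s: 4.32
position: [0.5228, 0.1998, 0.1869]
orientation: [0.001, 0.707, 0.707, 0.001]
ft_force: [4.7, -1.5, 4.8]
gripper_width: 0.0179
grasp_force: 60.1
```

Call:
apply_moves(series=[[[0.39,0.27,0],0],[[0.44,0.16,0],0],[[0.47,0.04,0],0],[[0.46,-0.08,0],0],[[0,0,0],0],[[0,0,0],0]])

```text
time_s: 4.82
position: [0.5662, 0.208, 0.1869]
orientation: [0.001, 0.707, 0.707, 0.0]
ft_force: [0.5, -3.5, 8.1]
gripper_width: 0.0178
grasp_force: 60.5
```

Call:
apply_moves(series=[[[0.42,-0.2,0],0],[[0.36,-0.3,0],0],[[0.27,-0.39,0],0],[[0.16,-0.44,0],0],[[0,0,0],0],[[0,0,0],0]])

```text
time_s: 5.32
position: [0.5959, 0.1746, 0.1869]
orientation: [0.0, 0.707, 0.707, 0.0]
ft_force: [1.2, -3.5, 6.2]
gripper_width: 0.0181
grasp_force: 60.5
```

Call:
apply_moves(series=[[[0.04,-0.47,0],0],[[-0.08,-0.46,0],0],[[-0.2,-0.42,0],0],[[-0.3,-0.36,0],0],[[-0.39,-0.27,0],0],[[-0.44,-0.16,0],0],[[-0.47,-0.04,0],0],[[-0.46,0.08,0],0],[[0,0,0],0],[[0,0,0],0]])

```text
time_s: 6.15
position: [0.5361, 0.1232, 0.1868]
orientation: [-0.001, 0.707, 0.707, -0.001]
ft_force: [-4.1, -2.8, 10.7]
gripper_width: 0.0178
grasp_force: 61.0
```

```bash
python3 - <<'E'
from h import *
s=ctrl.get_state();print(s["position"],s["ft_force"])
z=lambda i,x,y,w,h:cv2.resize(i[y:y+h,x:x+w],(400,300),interpolation=cv2.INTER_CUBIC)
t=eyes.read_camera("top")[:,:,::-1];c=eyes.read_camera("scene")[:,:,::-1]
np.save("t1.npy",t);np.save("s1.npy",c)
cv2.imwrite("pics/m2.png",np.hstack([z(t,230,140,80,60),z(c,210,180,80,60)]))
E
```

```text
[0.53607993 0.12315778 0.18683025] [-4.10255385 -2.79413856 10.74199146]
```

View pics/m2.png

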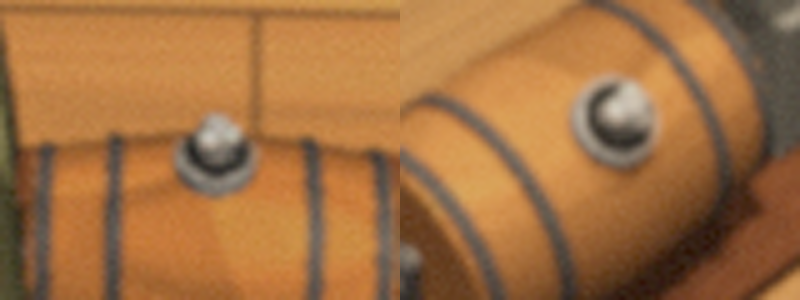

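Neck tip is at (272.9,164.7) in the top view and (255,200.3) in the scene view. The seal centre is at (273,170.6) in the top view and (251.7,204) in the scene view.

```bash
python3 - <<'E'
from h import *
T,S=cam("top"),cam("scene")
u=lambda x,y,x0,y0,s:((x+.5)/s-.5+x0,(y+.5)/s-.5+y0)
a,e1=tri(T,u(216,126,230,140,5),S,u(228,103,210,180,5));b,e2=tri(T,u(217,153,230,140,5),S,u(210,122,210,180,5))
print(a,e1,b,e2,"tilt",np.arctan2(a[0]-b[0],a[2]-b[2]))
# tilt from tip's px row alone: axle (x0,.115), radius .124
for x0 in(.552,.556):
  for C,p in((T,u(216,126,230,140,5)),(S,u(228,103,210,180,5))):
    th=np.linspace(-.3,1.57,500);X=[proj(C,[x0+.124*np.sin(t),-.037,.115+.124*np.cos(t)]) for t in th]
    e=np.linalg.norm(np.array(X)-p,axis=1);print(x0,th[e.argmin()],e.min())
E
```

```text
[ 0.61470264 -0.03915321  0.21893206] 0.004490680873568758 [ 0.60269552 -0.04155429  0.19559124] 0.0054182736029272606 tilt 0.4751213861240977
0.552 0.5356913827655312 0.0783343292851141
0.552 0.5356913827655312 1.7698299290113813
0.556 0.4944689378757516 0.05532479822754202
0.556 0.5094589178356714 2.10535363483155
```

Tilt is about 0.51 rad, so about 4.1 rad of crank remains. I'll do 12 rows (3.14 rad), easing the z push a little, then re-measure.

Call:
apply_moves(series=[[[-0.42,0.2,0.08],0],[[-0.36,0.3,0],0],[[-0.27,0.39,0],0],[[-0.16,0.44,0],0],[[-0.04,0.47,0],0],[[0.08,0.46,0],0],[[0.2,0.42,0],0],[[0.3,0.36,0],0],[[0.39,0.27,0],0],[[0.44,0.16,0],0],[[0,0,0],0],[[0,0,0],0]])

```text
time_s: 7.25
position: [0.5419, 0.2092, 0.1871]
orientation: [0.0, 0.707, 0.707, -0.001]
ft_force: [3.1, -3.0, -4.6]
gripper_width: 0.018
grasp_force: 61.2
```

Call:
apply_moves(series=[[[0.47,0.04,0],0],[[0.46,-0.08,0],0],[[0,0,0],0],[[0,0,0],0]])

```text
time_s: 7.58
position: [0.5645, 0.2084, 0.1872]
orientation: [-0.0, 0.707, 0.707, -0.001]
ft_force: [1.7, -1.8, -8.2]
gripper_width: 0.0176
grasp_force: 61.1
```

```bash
python3 - <<'E'
from h import *
s=ctrl.get_state();p=s["position"];print(p,s["ft_force"],np.degrees(np.arctan2(p[1]-.1655,p[0]-.552)))
z=lambda i,x,y,w,h:cv2.resize(i[y:y+h,x:x+w],(400,300),interpolation=cv2.INTER_CUBIC)
t=eyes.read_camera("top")[:,:,::-1];c=eyes.read_camera("scene")[:,:,::-1]
cv2.imwrite("pics/m3.png",np.hstack([z(t,230,150,80,60),z(c,210,170,80,60)]))
E
```

```text
[0.56452843 0.20844332 0.18718082] [ 1.68315932 -1.79814501 -8.15162546] 73.73574333327335
```

View pics/m3.png

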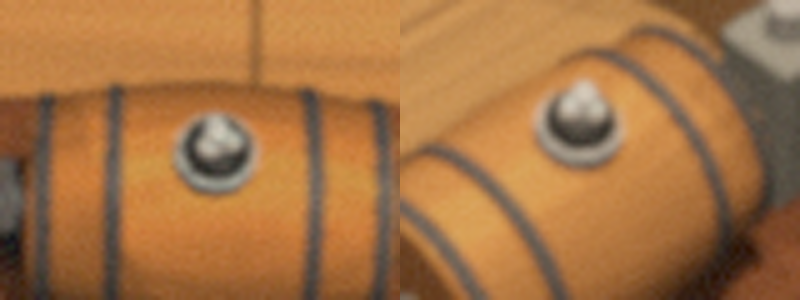

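```bash
cat > tilt.py <<'E'
from h import *
from scipy.optimize import least_squares
T,S=cam("top"),cam("scene")
u=lambda x,y,x0,y0,s:np.array(((x+.5)/s-.5+x0,(y+.5)/s-.5+y0))
# fit (x0,y0,th): tip at radius .124, seal mid-height at .0975 (.115 axle height)
def fit(tT,sT,tS,sS):
    P=lambda v,r:[v[0]+r*np.sin(v[2]),v[1],.115+r*np.cos(v[2])]
    f=lambda v:np.r_[proj(T,P(v,.124))-tT,proj(T,P(v,.097))-sT,proj(S,P(v,.124))-tS,proj(S,P(v,.097))-sS]
    r=least_squares(f,[.552,-.037,.2]);print(r.x,np.round(r.fun,1))
E
python3 - <<'E'
from tilt import *
fit(u(216,126,230,140,5),u(217,155,230,140,5),u(228,103,210,180,5),u(212,122,210,180,5))
fit(u(216,121,230,150,5),u(216,150,230,150,5),u(182,95,210,170,5),u(179,125,210,170,5))
E
```

```text
[ 0.54824405 -0.04030658  0.57655479] [ 0.9  0.1  0.3  0.5  0.7  0.3  0.5 -0.8]
[ 0.55076753 -0.03932819  0.21067491] [ 0.8  1.8  0.3 -0.3  1.2  0.5  0.5 -0.1]
```

Call:
apply_moves(series=[[[0.42,-0.2,0],0],[[0.36,-0.3,0],0],[[0.27,-0.39,0],0],[[0.16,-0.44,0],0],[[0,0,0],0],[[0,0,0],0]])

```text
time_s: 8.18
position: [0.596, 0.1735, 0.1874]
orientation: [0.001, 0.708, 0.706, -0.0]
ft_force: [6.1, -1.7, -14.8]
gripper_width: 0.018
grasp_force: 60.4
```

```bash
python3 - <<'E'
from h import *
s=ctrl.get_state();p=s["position"];print(p,s["ft_force"],np.degrees(np.arctan2(p[1]-.1655,p[0]-.552)))
z=lambda i,x,y,w,h:cv2.resize(i[y:y+h,x:x+w],(400,300),interpolation=cv2.INTER_CUBIC)
t=eyes.read_camera("top")[:,:,::-1];c=eyes.read_camera("scene")[:,:,::-1]
t0=cv2.imread("pics/top0.png");c0=cv2.imread("pics/scene0.png")
cv2.imwrite("pics/m4.png",np.vstack([np.hstack([z(t,252,155,40,30),z(c,230,170,40,30)]),np.hstack([z(t0,252,145,40,30),z(c0,240,205,40,30)])]))
E
```

```text
[0.59600145 0.17350956 0.1873575 ] [  6.11341895  -1.71864579 -14.76794264] 10.31656674808987
```

View pics/m4.png

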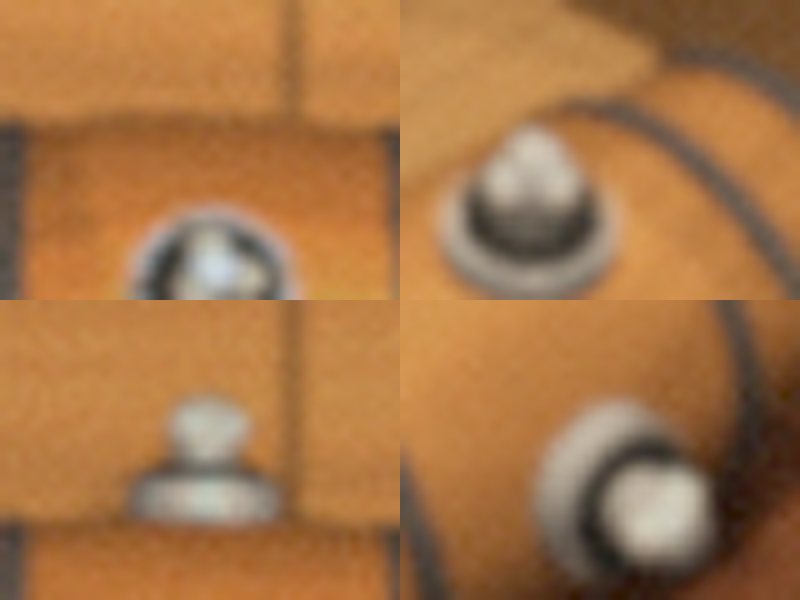

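Top-left and top-right of the mosaic show the tip near (273.2,180.7) in the top view and (243.2,184) in the scene view. I'll fit the angle over all four cranked positions, using the known relative rotations.

```bash
python3 - <<'E'
from tilt import *
D=np.array([0,.790,1.174,1.312])
tT=[u(208,104,252,145,10),u(216,126,230,140,5),u(216,121,230,150,5),u(212,262,252,155,10)]
tS=[u(270,210,240,205,10),u(228,103,210,180,5),u(182,95,210,170,5),u(132,140,230,170,10)]
def f(v):
    r=[v[3:]*1.0]
    for d,a,b in zip(D,tT,tS):
        th=v[2]+D[3]-d;X=[v[0]+.124*np.sin(th),v[1]-.02*.124*np.sin(th),.115+.124*np.cos(th)]
        r+=[proj(T,X)+v[3:5]-a,proj(S,X)+v[5:7]-b]
    return np.concatenate(r)
r=least_squares(f,[.552,-.037,.05,0,0,0,0])
print(np.round(r.x,4),np.round(r.fun,1),"sd",np.sqrt(np.diag(np.linalg.inv(r.jac.T@r.jac)))[:3]*.7)
E
```

```text
[ 0.5455 -0.0366  0.085  -0.0169 -1.1677 -0.7616 -0.8912] [-0.  -1.2 -0.8 -0.9 -0.3  0.3  0.3  2.5  0.2 -1.   0.6 -0.4  0.1  1.9
  0.1 -1.3  0.   0.  -0.3  0.1] sd [0.00265136 0.00184801 0.01783278]
```

Call:
apply_moves(series=[[[0.04,-0.47,-0.08],0],[[-0.08,-0.46,0],0],[[0,0,0],0],[[0,0,0],0]])

```text
time_s: 8.62
position: [0.5944, 0.1505, 0.187]
orientation: [0.001, 0.708, 0.706, -0.0]
ft_force: [-0.0, -3.4, 0.2]
gripper_width: 0.0183
grasp_force: 61.9
```

Call:
apply_moves(series=[[[0,0,0],0],[[0,0,0],0],[[0,0,0],0],[[0,0,0.4],0],[[0,0,0.8],0],[[0,0,0.8],0],[[0,0,0.8],0],[[0,0,0.8],0],[[0,0,0.8],0],[[0,0,0.8],0],[[0,0,0.8],0],[[0,0,0.8],0]], jaw=1)

```text
time_s: 9.62
position: [0.5939, 0.1524, 0.3584]
orientation: [0.0, 0.707, 0.707, 0.0]
ft_force: [0.4, 0.8, -0.2]
gripper_width: 0.0855
grasp_force: 0.0
```

Call:
apply_moves(series=[[[-0.2,-0.77,0],0],[[-0.2,-0.77,0],0],[[-0.2,-0.77,0],0],[[-0.2,-0.77,0],0],[[-0.2,-0.77,0],0],[[-0.2,-0.77,0],0],[[-0.2,-0.77,0],0],[[-0.2,-0.77,-0.4],0],[[-0.2,-0.77,-0.4],0],[[0,-0.77,-0.4],0],[[0,0,0],0],[[0,0,0],0]])

```text
time_s: 10.62
position: [0.549, -0.0412, 0.3268]
orientation: [-0.0, 0.708, 0.706, 0.0]
ft_force: [0.2, 1.1, 0.2]
gripper_width: 0.0854
grasp_force: 0.0
```

```bash
python3 - <<'E'
from h import *
s=ctrl.get_state();print(s["position"],s["time_s"])
I=eyes.read_camera("wrist")[:,:,::-1];C=cam("wrist",s)
a=proj(C,[.552,-.038,.239]);b=proj(C,[.552,-.038,.212]);print(a,b)
x,y=int(a[0])-80,int(a[1])-60;print(x,y);np.save("w2.npy",I)
cv2.imwrite("pics/w2.png",cv2.resize(I[y:y+120,x:x+160],(800,600),interpolation=cv2.INTER_CUBIC))
E
```

```text
[ 0.5489513  -0.04117764  0.32680255] 10.6167
[258.60401454 195.9762682 ] [258.28107456 186.13465573]
178 135
```

View pics/w2.png

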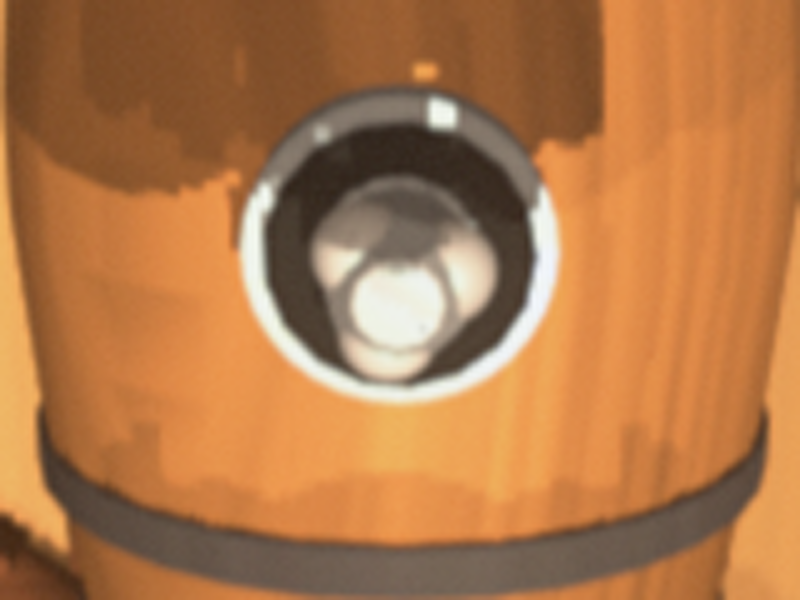

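The wrist view shows the tip disc at (399,305) and the seal and shoulder centred at column 400 of the crop, so the neck is upright to about 0.03 rad. Next I'll work out positions around the cap.

```bash
python3 - <<'E'
from h import *
T,S=cam("top"),cam("scene");np.set_printoptions(precision=4,suppress=True)
C=cam("wrist")
u=lambda x,y,x0,y0,s:((x+.5)/s-.5+x0,(y+.5)/s-.5+y0)
print("tip",plane(C,u(399,305,178,135,5),.239),"shoulder",plane(C,u(400,245,178,135,5),.21))
print("tip row check z: tri with top later")
for n,p,z in(("capA",(330,208),.025),("capB",(354.2,187),.025),("glassfoot",(375,180),.0),("glassrim",(390,168),.165),("tallbtl neck",(355,133),.29),("tall base",(335,160),.0)):print(n,plane(T,p,z))
E
```

```text
tip [ 0.5516 -0.0365  0.239 ] shoulder [ 0.552  -0.0351  0.21  ]
tip row check z: tri with top later
capA [ 0.5105 -0.2564  0.025 ]
capB [ 0.59   -0.3467  0.025 ]
glassfoot [ 0.6236 -0.4324  0.    ]
glassrim [ 0.6272 -0.4296  0.165 ]
tallbtl neck [ 0.7015 -0.2822  0.29  ]
tall base [ 0.6983 -0.2841 -0.    ]
```

Call:
apply_moves(series=[[[0,0,0],-0.95],[[0,0,0],-0.95],[[0,0,0],-0.95],[[0,0,0],-0.95],[[0,0,0],-0.95],[[0,0,0],-0.95],[[0,0,0],-0.95],[[0,0,0],-0.95],[[0,0,0],-0.95],[[0,0,0],-0.95],[[0,0,0],-0.95],[[0,0,0],-0.95]])

```text
time_s: 11.67
position: [0.5497, -0.0386, 0.3271]
orientation: [-0.0, 0.995, 0.1, 0.001]
ft_force: [-0.6, 1.0, 0.4]
gripper_width: 0.0854
grasp_force: 0.0
```

Call:
apply_moves(series=[[[0,0,0],-0.85],[[0,0,0],-0.85],[[0,0,0],0],[[0,0,0],0]])

```text
time_s: 12.0
position: [0.5496, -0.039, 0.3268]
orientation: [-0.0, 1.0, 0.002, 0.0]
ft_force: [-0.1, 0.1, 0.4]
gripper_width: 0.0853
grasp_force: 0.0
```

```bash
python3 - <<'E'
from h import *
s=ctrl.get_state();print(s["position"],s["orientation"],s["joints"])
I=eyes.read_camera("wrist")[:,:,::-1];C=cam("wrist",s)
a=proj(C,[.552,-.037,.239]);x,y=int(a[0])-80,int(a[1])-60;print(a,x,y)
W=cv2.resize(I[y:y+120,x:x+160],(400,300),interpolation=cv2.INTER_CUBIC)
cv2.imwrite("pics/w3.png",np.hstack([W,cv2.resize(I,(400,300))]))
E
```

```text
[ 0.54960118 -0.03900213  0.3267693 ] [-2.38722450e-04  9.99997695e-01  2.10276259e-03  3.62297281e-04] [-0.35346428  0.36398732  0.56813713  1.53452458 -0.20070211  1.30097405
 -1.32814234]
[253.63776461 197.3178098 ] 173 137
```

View pics/w3.png

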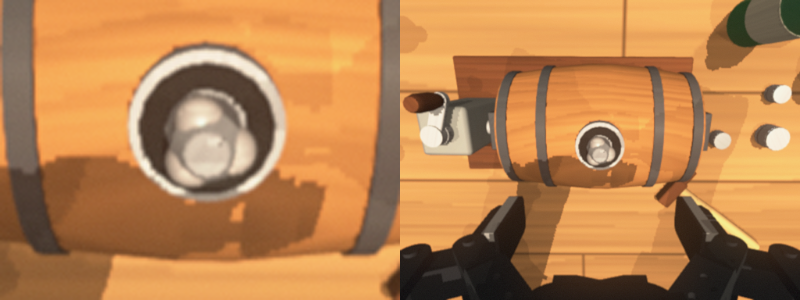

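Tip is at about (255.9,198.3) in the full image, which gives the neck at about (0.5513, -0.038), with post and seal aligned. I'll go over the cap.

Call:
apply_moves(series=[[[-0.1,-0.5,0],0],[[-0.1,-1,0],0],[[-0.1,-1,0],0],[[-0.1,-1,0],0],[[-0.1,-1,0],0],[[-0.1,-1,0],0],[[-0.1,-1,0],0],[[-0.1,-1,0],0],[[-0.1,-1,0],0],[[-0.1,-1,0],0],[[-0.1,-1,0],0],[[-0.1,-1,0],0]])

```text
time_s: 13.05
position: [0.5182, -0.3302, 0.3265]
orientation: [0.0, 1.0, 0.0, 0.0]
ft_force: [0.4, 0.4, 0.3]
gripper_width: 0.0855
grasp_force: 0.0
```

Call:
apply_moves(series=[[[-0.1,-0.9,-0.4],0],[[0,0,-1],0],[[0,0,-1],0],[[0,0,-1],0],[[0,0,-1],0],[[0,0,-1],0],[[0,0,-0.4],0],[[0,0,0],0],[[0,0,0],0]])

```text
time_s: 13.8
position: [0.5165, -0.3512, 0.1818]
orientation: [0.0, 1.0, -0.0, -0.0]
ft_force: [0.8, 0.3, -0.1]
gripper_width: 0.0856
grasp_force: 0.0
```

```bash
cat > capm.py <<'E'
from h import *
s=ctrl.get_state();print(s["position"],s["orientation"],s["time_s"])
I=eyes.read_camera("wrist")[:,:,::-1].copy();C=cam("wrist",s);cv2.imwrite("pics/wc_%d.png"%(s["time_s"]*100),I)
p=proj(C,[.516,-.348,.037]);print(p)
h=cv2.cvtColor(I,cv2.COLOR_BGR2HSV);m=((h[...,1]<60)&(h[...,2]>150)).astype('uint8')
k,l,st,c=cv2.connectedComponentsWithStats(m)
for i in range(1,k):
    if st[i,4]>150: print(st[i],c[i],plane(C,c[i],.037))
E
python3 capm.py
```

```text
[ 0.5164625  -0.35119934  0.18184938] [ 7.78652990e-05  9.99999872e-01 -4.94531326e-04 -6.64598476e-05] 13.8
[252.674333   181.25761018]
[ 315    0  118   85 5293] [363.47156622  44.45475156] [ 0.62955967 -0.43743689  0.037     ]
[442   6  70  64 392] [482.60714286  46.23214286] [ 0.62815221 -0.53338477  0.037     ]
[ 234   74   35   37 1009] [250.79088206  92.24380575] [ 0.59294669 -0.3466838   0.037     ]
[ 232  157   44   44 1526] [253.26539974 178.79357798] [ 0.51829846 -0.34854145  0.037     ]
[141 168  32  31 773] [156.69728331 183.01940492] [ 0.51439557 -0.26096588  0.037     ]
```

Call:
apply_moves(series=[[[0.05,0.11,-0.5],0],[[0,0,-0.8],0],[[0,0,-0.8],0],[[0,0,-0.7],0],[[0,0,0],0],[[0,0,0],0]])

```text
time_s: 14.35
position: [0.5183, -0.3483, 0.1124]
orientation: [0.0, 1.0, -0.0, 0.0]
ft_force: [0.0, 0.3, 0.6]
gripper_width: 0.0858
grasp_force: 0.0
```

```bash
python3 capm.py
```

```text
[ 0.51827108 -0.34825715  0.11235992] [ 2.46107790e-04  9.99999793e-01 -4.95110387e-04  3.30580729e-04] 14.35
[255.88986323 208.94739474]
[ 337    0  156   85 8114] [403.36714321  36.04769534] [ 0.62687187 -0.43732535  0.037     ]
[ 231   71   46   48 1691] [253.8710822   94.58308693] [ 0.59303631 -0.34675697  0.037     ]
[ 229  179   57   46 2028] [257.6183432  201.93589744] [ 0.52119514 -0.34921123  0.037     ]
[ 114  191   40   36 1080] [133.60648148 208.61574074] [ 0.51629428 -0.2619369   0.037     ]
```

Call:
apply_moves(series=[[[0,-0.02,-0.7],0],[[0,0,-0.8],0],[[0,0,-0.8],0],[[0,0,-0.8],0],[[0,0,-0.6],0],[[0,0,-0.35],0],[[0,0,0],0],[[0,0,0],0]])

```text
time_s: 15.07
position: [0.5185, -0.3489, 0.0112]
orientation: [0.0, 1.0, -0.001, 0.001]
ft_force: [0.7, -0.7, 0.5]
gripper_width: 0.0856
grasp_force: 0.0
```

Call:
apply_moves(series=[[[0,0,0],0],[[0,0,0],0],[[0,0,0],0],[[0,0,0],0],[[0,0,0],0],[[0,0,0],0],[[0,0,0],0],[[0,0,0],0]], jaw=-1)

```text
time_s: 15.73
position: [0.5184, -0.3486, 0.0112]
orientation: [0.0, 1.0, -0.001, 0.001]
ft_force: [-0.8, 1.2, 6.3]
gripper_width: 0.0398
grasp_force: 60.0
```

Call:
apply_moves(series=[[[0,0,0.5],0],[[0,0,1],0],[[0,0,1],0],[[0,0,1],0],[[0,0,1],0],[[0,0,1],0],[[0,0,1],0],[[0,0,1],0],[[0,0,1],0],[[0,0,1],0],[[0,0,1],0],[[0,0.4,1],0]])

```text
time_s: 16.73
position: [0.5166, -0.3399, 0.2998]
orientation: [0.001, 1.0, -0.002, -0.0]
ft_force: [-0.1, 0.3, -0.6]
gripper_width: 0.0401
grasp_force: 60.5
```

Call:
apply_moves(series=[[[0.1,1,0],0],[[0.1,1,0],0],[[0.1,1,0],0],[[0.1,1,0],0],[[0.1,1,0],0],[[0.1,1,0],0],[[0.1,1,0],0],[[0.1,1,0],0],[[0.1,1,0],0],[[0.1,1,0],0],[[0.1,1,0],0],[[0.1,0.6,0],0]])

```text
time_s: 17.73
position: [0.5476, -0.0452, 0.2983]
orientation: [-0.001, 1.0, 0.001, 0.0]
ft_force: [-0.3, 0.3, -0.7]
gripper_width: 0.0402
grasp_force: 60.6
```

Call:
apply_moves(series=[[[0.1,0.4,0],0],[[0,0,0],0],[[0,0,0],0]])

```text
time_s: 17.98
position: [0.5503, -0.0389, 0.2979]
orientation: [0.0, 1.0, -0.001, 0.0]
ft_force: [0.3, -1.1, -1.2]
gripper_width: 0.0403
grasp_force: 60.6
```

Call:
apply_moves(series=[[[0.04,0.03,-0.4],0],[[0,0,-0.6],0],[[0,0,-0.4],0],[[0,0,-0.15],0],[[0,0,0],0],[[0,0,0],0]])

```text
time_s: 18.48
position: [0.5514, -0.0382, 0.2588]
orientation: [0.0, 1.0, -0.001, -0.0]
ft_force: [-0.0, -0.3, 0.2]
gripper_width: 0.0402
grasp_force: 60.6
```

```bash
python3 - <<'E'
from h import *
s=ctrl.get_state();print(s["position"])
z=lambda i,x,y,w,h:cv2.resize(i[y:y+h,x:x+w],(400,300),interpolation=cv2.INTER_CUBIC)
c=eyes.read_camera("scene")[:,:,::-1];w=eyes.read_camera("wrist")[:,:,::-1]
cv2.imwrite("pics/m5.png",np.hstack([z(c,210,160,60,45),z(w,156,144,200,150)]))
E
```

```text
[ 0.55137639 -0.03819212  0.2587644 ]
```

View pics/m5.png

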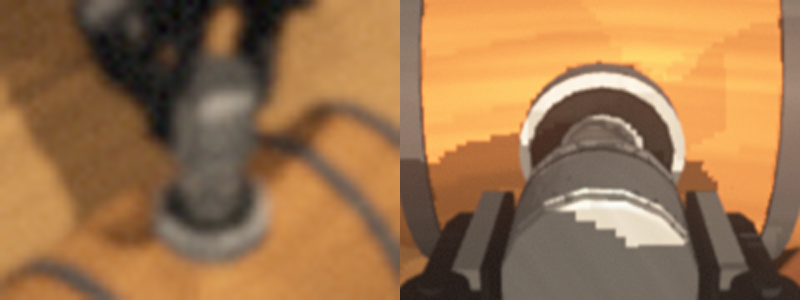

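The cap sits centred over the neck: in the wrist crop the shoulder is at column 604 and the cap at about 601. I'll press gently.

Call:
apply_moves(series=[[[0,0,-0.1],0],[[0,0,-0.1],0],[[0,0,-0.1],0],[[0,0,-0.1],0],[[0,0,0],0],[[0,0,0],0]])

```text
time_s: 19.08
position: [0.5513, -0.0374, 0.2486]
orientation: [-0.0, 1.0, -0.001, -0.0]
ft_force: [0.4, 0.6, -0.8]
gripper_width: 0.0404
grasp_force: 60.6
```

Call:
apply_moves(series=[[[0,0,-0.06],0],[[0,0,-0.06],0],[[0,0,0],0],[[0,0,0],0]])

```text
time_s: 19.42
position: [0.5514, -0.0376, 0.2457]
orientation: [0.0, 1.0, -0.001, -0.0]
ft_force: [0.0, -0.4, 0.6]
gripper_width: 0.0399
grasp_force: 60.6
```

Call:
apply_moves(series=[[[0,0,-0.06],0],[[0,0,-0.06],0],[[0,0,0],0],[[0,0,0],0]])

```text
time_s: 19.75
position: [0.5524, -0.0385, 0.2436]
orientation: [0.001, 1.0, -0.001, 0.001]
ft_force: [1.0, -2.5, 5.2]
gripper_width: 0.0399
grasp_force: 61.2
```

Contact with the catches is where I expected it (rim about 23 mm above the shoulder).

Call:
apply_moves(series=[[[0,0,-0.06],0],[[0,0,-0.06],0],[[0,0,0],0],[[0,0,0],0]])

```text
time_s: 20.08
position: [0.5525, -0.0383, 0.2407]
orientation: [0.0, 1.0, -0.001, 0.002]
ft_force: [2.3, -2.5, 5.6]
gripper_width: 0.0404
grasp_force: 61.1
```

Call:
apply_moves(series=[[[0,0,-0.06],0],[[0,0,-0.06],0],[[0,0,0],0],[[0,0,0],0]])

```text
time_s: 20.42
position: [0.5519, -0.038, 0.2367]
orientation: [0.0, 1.0, -0.001, 0.0]
ft_force: [3.2, -2.8, -0.4]
gripper_width: 0.0401
grasp_force: 60.7
```

Call:
apply_moves(series=[[[0,0,-0.06],0],[[0,0,-0.06],0],[[0,0,0],0],[[0,0,0],0]])

```text
time_s: 20.75
position: [0.5511, -0.0376, 0.2329]
orientation: [0.0, 1.0, -0.001, -0.001]
ft_force: [4.6, -3.9, -4.9]
gripper_width: 0.0403
grasp_force: 61.3
```

Call:
apply_moves(series=[[[0,0,-0.06],0],[[0,0,-0.06],0],[[0,0,-0.06],0],[[0,0,0],0],[[0,0,0],0]])

```text
time_s: 21.17
position: [0.5511, -0.0377, 0.2283]
orientation: [0.0, 1.0, -0.001, -0.001]
ft_force: [4.7, -3.7, -8.9]
gripper_width: 0.0399
grasp_force: 61.5
```

Call:
apply_moves(series=[[[0,0,-0.06],0],[[0,0,-0.06],0],[[0,0,0],0],[[0,0,0],0]])

```text
time_s: 21.5
position: [0.5513, -0.0374, 0.2263]
orientation: [-0.0, 1.0, -0.001, -0.0]
ft_force: [2.4, -2.0, -1.2]
gripper_width: 0.04
grasp_force: 62.3
```

Call:
apply_moves(series=[[[0,0,-0.06],0],[[0,0,-0.06],0],[[0,0,0],0],[[0,0,0],0]])

```text
time_s: 21.83
position: [0.5513, -0.0374, 0.2238]
orientation: [-0.0, 1.0, -0.001, 0.0]
ft_force: [-0.9, -1.1, 5.2]
gripper_width: 0.0402
grasp_force: 62.9
```

Call:
apply_moves(series=[[[0,0,-0.05],0],[[0,0,0],0],[[0,0,0],0]])

```text
time_s: 22.08
position: [0.5513, -0.0374, 0.2228]
orientation: [-0.0, 1.0, -0.001, 0.0]
ft_force: [-2.3, -0.9, 6.8]
gripper_width: 0.0404
grasp_force: 63.1
```

Call:
apply_moves(series=[[[0,0,-0.05],0],[[0,0,0],0],[[0,0,0],0],[[0,0,0],0]])

```text
time_s: 22.42
position: [0.5513, -0.0375, 0.2218]
orientation: [-0.0, 1.0, -0.001, 0.0]
ft_force: [-2.2, -2.1, 10.5]
gripper_width: 0.0402
grasp_force: 63.3
```

Call:
apply_moves(series=[[[0,0,-0.04],0],[[0,0,0],0],[[0,0,0],0],[[0,0,0],0]])

```text
time_s: 22.75
position: [0.5514, -0.0375, 0.2215]
orientation: [-0.001, 1.0, -0.001, 0.001]
ft_force: [-4.0, -1.2, 15.9]
gripper_width: 0.0402
grasp_force: 63.9
```

Call:
apply_moves(series=[[[0,0,0],0],[[0,0,0],0],[[0,0,0],0],[[0,0,0],0],[[0,0,0],0],[[0,0,0],0],[[0,0,0],0],[[0,0,0],0],[[0,0,0],0],[[0,0,0],0],[[0,0,0],0],[[0,0,0],0]])

```text
time_s: 23.75
position: [0.5514, -0.0374, 0.2215]
orientation: [-0.001, 1.0, -0.001, 0.001]
ft_force: [-3.8, -0.9, 15.4]
gripper_width: 0.0405
grasp_force: 64.0
```

The click is done. The seal is near its stop, held steadily with 15 N and no slip.

```bash
python3 -c "
from station import ticket
print(ticket.job_done())"
```

```text
the job is handed in; nothing more can be done
None
```

The job is handed in, with no verdict shown: the neck was cranked upright (about 0.03 rad by camera), the largest cap clicked on over it, and the gripper still holds it down at about 15 N with the seal squeezed.

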